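# Tip the two mould halves onto their backs

### The job

Two plaster mould halves stand on end, each on its own rubber mat. Push each one over backwards, so that both lie at rest flat on their backs on their own mats with the hollow side facing up. Only push them with the fingers: do not lift them or tip them onto their hollow faces, and leave the pottery standing around them alone.

Things in the scene. Friction and masses are not known exactly. Their poses are not given: they have to be found in the camera images.
- tall_mould: the taller, narrower mould half: plaster block, standing 55 mm thick (x), 110 wide (y), 150 high (z). Origin: centre of its underside. Its -x face is hollow (half a vase, to 36 mm deep); the hollow's mouth notches the top face's -x edge, 26 wide, 13 deep, seen from above. +x is its flat back, to which it must fall. Pushed near the top it tips without sliding at 1-3 N and falls beyond 20 degrees
- broad_mould: the lower, broader mould half: plaster block, standing 60 mm thick (x), 130 wide (y), 120 high (z). Origin: centre of its underside. Its -x face is hollow (half a jar, to 44 mm deep); the hollow's mouth notches the top face's -x edge, 36 wide, 18 deep, seen from above. +x is its flat back, to which it must fall. Pushed near the top it tips without sliding at 1-3 N and falls beyond 27 degrees
- tall_mould_heel (a point): middle of the tall mould's lower back edge, 55/2 mm along its +x from its origin: the edge it tips over, which stays down on the mat
- broad_mould_heel (a point): middle of the broad mould's lower back edge, 60/2 mm along its +x from its origin: the edge it tips over, which stays down on the mat
- tall_mould_back (a point): centre of the tall mould's flat back face
- broad_mould_back (a point): centre of the broad mould's flat back face
- mat_a: black rubber mat under the tall mould, 250 mm (its x) by 190 mm (its y), 12 mm thick, fixed to the bench. Origin: centre of its underside. The mould stands towards its -x end and faces roughly its -x, so there is room on the mat behind it
- mat_b: black rubber mat under the broad mould, same as mat_a
- vase: unglazed clay bottle vase, 180 mm high, 83 mm at its widest, standing loose at the far side of the bench; leave alone. Origin: centre of its foot
- bowl: small brown clay bowl, 100 mm across, 50 mm high, loose, between the robot and the mats; leave alone. Origin: centre of its foot
- jar: unglazed clay jar with a knobbed lid (one piece), 104 mm high, 72 mm across, loose, at the near left, beside the robot; leave alone. Origin: centre of its foot
Things that resemble listed ones, but are neither listed nor needed, are in the scene too. What is shaped like the tall_mould but red is not meant.

How it is judged (in metres and radians):
At the end, for the whole second after the job is handed in: both mould halves lie at rest flat on their backs (within 0.08 rad), hollow up, the back face down on its own mat (lower than 18 mm above the bench) and centred on the mat to about 50 mm along it and 45 mm across it (angle between each of tall_mould, broad_mould's own x axis and vertical above 3.06 rad and x of tall_mould_back in the frame of mat_a between -0.05 and 0.06 m and y of tall_mould_back in the frame of mat_a between -0.045 and 0.045 m and x of broad_mould_back in the frame of mat_b between -0.065 and 0.065 m and y of broad_mould_back in the frame of mat_b between -0.045 and 0.045 m and height (world z) of each of tall_mould_back, broad_mould_back below 0.018 m and linear speed of each of tall_mould, broad_mould below 0.01 m/s); the robot touches nothing.
It fails at once if a mould half was lifted, or tipped towards its hollow face (its lower back edge rose 28 mm off the mat) (height (world z) of any of tall_mould_heel, broad_mould_heel above 0.04 m).
It fails at once if a piece of pottery was moved more than 20 mm (distance of any of vase, bowl, jar from where it was at the start of the episode above 0.02 m).
It also fails if it takes over 51 s, if anything falls off the work surface, if the arm or the gripper's body presses on something with over 40 N, if the wrist force passes 120 N, or if a joint passes its speed limit or range.

### The arm

A 6-joint arm with a two-finger parallel gripper is mounted at the origin on the work surface. World frame = base frame: x ahead of the robot, y to its left, z up, the work surface at z = 0. Lengths are in mm, angles in rad, forces in N, time in s.
With the tool pointing down it reaches from about 150 to 775 mm from the base axis. Payload 6.1 kg.
Tool frame: the origin (TCP) lies between the finger pads; the fingertips stand 11 mm ahead of it and the grasp point (between the pads) lies 8 mm behind it (r.nose_length is the z of the fingertips in the tool frame, in mm); z points along the fingers, y is the line along which they close (so a half turn about z gives the same grasp; the last joint's range is limited). The gripper opens to 85 mm and grips with 20 to 120 N. Pads are 22 mm wide; open, the fingers measure 114 mm over their backs; the gripper's body (76 mm by 85 mm) begins 54 mm behind the grasp point. The pads swing forward as they close: fully open they stand 13 mm farther back than shut.
Start: joints at [-1.112, 0.126, -0.04, 1.405, 0, 1.571], TCP at [232.499, -470.693, 242.295] pointing down, gripper open.
Joint ranges: [-2.72, 2.72], [-0.95, 1.95], [-1.27, 1.35], [-1.78, 2.02], [-1.46, 1.47], [-3.14, 3.14]. Speed limits (rad/s): [2.39, 2.39, 3.01, 3.14, 3.14, 3.14].

### API

Orientations are given as [roll, pitch, yaw] about the fixed x, y, z axes, in that order (R = Rz(yaw) Ry(pitch) Rx(roll)).
In Python, from plant import r gives the robot as it stands.
- The arm moves only by the shell command python3 -m inch 'ROWS' [OPENING]. ROWS is JSON, a list of rows, each a list of 4 numbers: the shift along the tool's x, y, z in units of 250 mm (1.0 is 250 mm), then the turn about the tool's z in units of 90 degrees (1.0 is 90 degrees). A call has 1 to 5 rows; each row is the pose to reach, as a shift and turn from the pose commanded when the call began, along the tool's axes at that moment; what a row does not reach only later rows make up. A row lasts 1/8 s, in which the tool goes at most 62.5 mm and 10.7 degrees, less where a joint would pass 70% of its speed; a pose out of reach is approached as far as the arm can. A call with a number of a shift or a turn outside -1 to 1 is refused whole. A call with a gripper value outside its range is refused whole. OPENING is the finger opening in mm, from 0 to 85.4, set as the call begins (- or left out, the last holds). The fingers move at their own pace and stop on an object; the grip force is fixed at half the most. Time passes only in rows, so rows that repeat a pose let the fingers close. It gives the time, the measured TCP pose, the force, the opening and the grip force at its end, in the units of the state.
- r.state(): the state, without advancing time (a new reading comes with each control period).
- r.grab_frame(name): name is "scene" or "top" or "wrist"; returns the picture (420x560x3 uint8, blue, green, red); there is no depth.
- r.get_calibration(name): a dict with "intrinsics" (3x3 intrinsics, pixels), "R" (3x3) and "t" (3): a world point X has camera coordinates R X + t. Camera axes: x right, y down, z forward; pixel columns grow to the right and rows downward; lengths in mm; the calibration is good to about 2 mm. A picture is of the moment at which its call begins: read the wrist's pose just before it. get_calibration takes no time and is no camera call; for the wrist camera it gives the pose at the moment of the call.
- r.job_done(): hands the job in; it is judged then, once.
Trained networks look in the newest picture that a camera, given by its name, has taken for a name from the list of things; names that differ only in an ending like _2 or _b are one class to them, and where a whole thing is asked for, a point or a joint stands for the part that bears it (a point fixed in the world has none). Each returns a list of dicts, best first, with "confidence" (0 to 1); they miss things now and then, are a little off and sometimes report something else, mostly with a low value. They report only what shows in the picture. A call takes as long as a camera call. They do not tell look-alikes from the thing itself.
- r.find_in(camera, query): "position" ([x, y, z] in mm, in world coordinates, good to about 4 mm: the middle of the surface that is visible of it).
- r.regions_of(camera, query): "pixels" (420x560 bool, what is visible of it).
- r.tip_of(camera, query): "position" ([x, y, z] in mm, in world coordinates, good to about 4 mm: a listed point, or the origin of a listed thing).
The state is a dict: "time_s": time; "qpos": joint angles; "qd": joint speeds; "joint_torque": joint torques, N m; "eef_pos": TCP position; "tcp_rot": TCP orientation; "ft_force": force on the tool from outside, world axes, zero at the start; "moment": the same for the moment, N m; "finger_gap": finger opening in mm; "grasp_force": force on a finger pad.
Only numpy, scipy, OpenCV 4.12 (cv2) and the standard library are available. Lean on these libraries where they do the work, as an engineer would, in place of code of your own. Each camera call takes 0.05 s, during which the arm holds its last target. There are 200 camera calls.

## Working session

There is one attempt and no reset: what is moved stays moved. The work goes in short steps, Python scripts to look and compute and a shell command to move; the robot and the scene stay as the last step left them, time stands still between calls to the robot, and variables do not carry over. Pictures are saved under pics/ and viewed, at most 10 in all, crops included, and the job is handed in when it is done.

```bash
mkdir -p pics; python3 - <<'E'
from plant import r
import cv2,numpy as np
a=r.grab_frame("top");b=r.grab_frame("scene")
cv2.imwrite("pics/top.png",a);cv2.imwrite("pics/scene.png",b)
for n in ["tall_mould","broad_mould","tall_mould_heel","broad_mould_heel","mat_a","vase","bowl","jar"]:
    for c in ["top","scene"]:
        print(n,c,[(np.round(d["position"]).tolist(),round(d["confidence"],2)) for d in r.tip_of(c,n)])
c=r.get_calibration("top");print(c)
print(r.state()["time_s"],r.state()["tcp_rot"])
E
```

```text
tall_mould top [([325.0, 143.0, 0.0], 0.79), ([371.0, 419.0, 0.0], 0.77), ([537.0, 491.0, -0.0], 0.76), ([577.0, 302.0, 9.0], 0.7)]
tall_mould scene [([536.0, 492.0, -4.0], 0.92), ([572.0, 298.0, 10.0], 0.81), ([321.0, 143.0, -0.0], 0.8), ([367.0, 418.0, 4.0], 0.66)]
broad_mould top [([501.0, -310.0, 12.0], 0.74), ([381.0, -26.0, 2.0], 0.33)]
broad_mould scene [([507.0, -307.0, 14.0], 0.59)]
tall_mould_heel top [([321.0, 166.0, -4.0], 0.95), ([349.0, 445.0, -0.0], 0.82), ([588.0, 274.0, 11.0], 0.76), ([526.0, 467.0, 2.0], 0.73)]
tall_mould_heel scene [([326.0, 169.0, -3.0], 0.59)]
broad_mould_heel top [([533.0, -293.0, 9.0], 0.62)]
broad_mould_heel scene [([534.0, -294.0, 14.0], 0.96)]
mat_a top [([614.0, 222.0, 4.0], 0.95), ([566.0, -253.0, -1.0], 0.56)]
mat_a scene [([616.0, 220.0, -0.0], 0.89), ([565.0, -254.0, 2.0], 0.67)]
vase top [([778.0, 23.0, 1.0], 0.56)]
vase scene [([779.0, 25.0, 2.0], 0.58)]
bowl top [([379.0, -26.0, 4.0], 0.62)]
bowl scene [([374.0, -22.0, -4.0], 0.9)]
jar top [([350.0, 278.0, -0.0], 0.58)]
jar scene [([355.0, 280.0, 1.0], 0.76)]
{'intrinsics': array([[389.23247766,   0.        , 283.04889228],
       [  0.        , 389.23247766, 212.91920765],
       [  0.        ,   0.        ,   1.        ]]), 'R': array([[ 0.00979437, -0.9999114 ,  0.00901414],
       [-0.98985652, -0.01097281, -0.14164628],
       [ 0.14173264, -0.00753537, -0.98987629]]), 't': array([  58.8923437 ,  563.77013995, 1085.03074023])}
0.9 [ 3.14155723e+00 -9.29047467e-06  4.58789361e-01]
```

View pics/top.png

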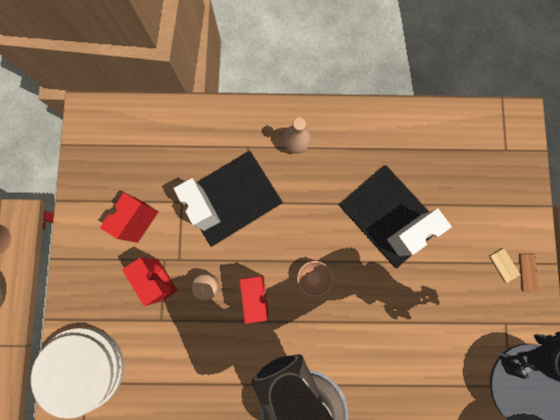

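View pics/scene.png

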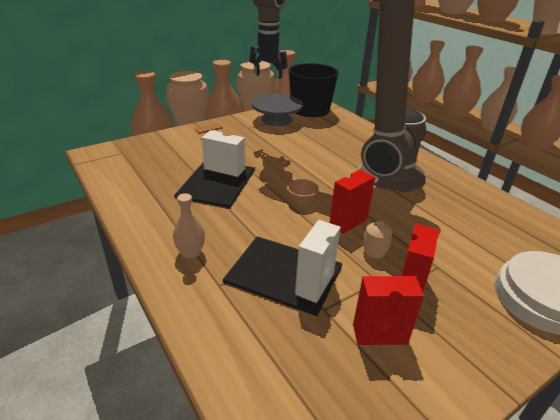

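The tall mould is the white one at top px (197,204), on a black mat with its notch on the left. The three similar blocks at (129,218), (149,280) and (254,299) are red, so they are look-alikes. The broad mould is the white one at (419,233). The vase is at (297,135), the bowl at (315,278) and the jar at (205,288). Next I'll fit box outlines for exact poses and confirm them in one crop.

```bash
cat > fit.py <<'E'
from plant import r
import cv2,numpy as np
from scipy.optimize import minimize
cal={c:r.get_calibration(c) for c in("top","scene")}
def proj(c,P):
    k=cal[c];q=np.asarray(P)@np.array(k["R"]).T+k["t"];q=q@np.array(k["intrinsics"]).T
    return q[:,:2]/q[:,2:]
def corners(x,y,w,L,W,z0,z1):
    c,s=np.cos(w),np.sin(w)
    return np.array([[x+c*a*L/2-s*b*W/2,y+s*a*L/2+c*b*W/2,z] for a in(-1,1) for b in(-1,1) for z in(z0,z1)])
def hull(c,P,val=255):
    m=np.zeros((420*4,560*4),np.uint8)
    cv2.fillConvexPoly(m,cv2.convexHull(np.round(proj(c,P)*4+1.5).astype(np.int32)),val)
    return cv2.resize(m,(560,420),interpolation=cv2.INTER_AREA)/255.
def fit(masks,x0,L,W,z0,z1,ign=None):
    def f(p):
        e=0
        for c,m in masks.items():
            h=hull(c,corners(*p,L,W,z0,z1))
            v=1-ign[c] if ign else 1
            e+=1-(np.minimum(h,m)*v).sum()/(np.maximum(h,m)*v).sum()
        return e
    x0=np.array(x0,float)
    s=minimize(f,x0,method="Nelder-Mead",options=dict(initial_simplex=x0+np.vstack([np.zeros(3),np.diag([8,8,.15])]),xatol=.1,fatol=1e-5))
    return s.x,s.fun
def near(c,q,p):
    u=proj(c,[p])[0]
    best=min(r.regions_of(c,q),key=lambda d:np.hypot(*(np.argwhere(d["pixels"]).mean(0)[::-1]-u)))
    return best["pixels"].astype(float)
E
python3 - <<'E'
from fit import *
im={c:r.grab_frame(c) for c in cal}
for mo,ma,p,L,W,H,mp in[("tall_mould","mat_a",(575,300,-1.1),55,110,150,(615,221,-1.0)),("broad_mould","mat_b",(504,-308,.45),60,130,120,(565,-254,.7))]:
    M={c:near(c,mo,(p[0],p[1],12+H/2)) for c in cal}
    q,e=fit(M,p,L,W,12,12+H)
    A={c:near(c,ma,(mp[0],mp[1],6)) for c in cal}
    ig={c:cv2.dilate(hull(c,corners(*q,L,W,12,12+H)),np.ones((3,3))) for c in cal}
    m,e2=fit(A,mp,250,190,0,12,ig)
    c,s=np.cos(q[2]),np.sin(q[2]); d=L/2+H/2
    b=q[:2]+d*np.array([c,s])-m[:2]; R=np.array([[np.cos(m[2]),np.sin(m[2])],[-np.sin(m[2]),np.cos(m[2])]])
    print(mo,q.round(3),e,ma,m.round(3),e2,"landed back in mat",(R@b).round(1))
    for cc in cal:
        for P,col in((corners(*q,L,W,12,12+H),(0,255,0)),(corners(*m,250,190,0,12),(0,255,255))):
            cv2.polylines(im[cc],[cv2.convexHull(proj(cc,P).round().astype(np.int32))],True,col,1)
cv2.imwrite("pics/fit.png",cv2.resize(im["top"][130:290,160:460],None,fx=2.6,fy=2.6))
E
```

```text
Traceback (most recent call last):
  File "fit.py", line 28, in near
    best=min(r.regions_of(c,q),key=lambda d:np.hypot(*(np.argwhere(d["pixels"]).mean(0)[::-1]-u)))
ValueError: min() iterable argument is empty
```

```bash
python3 - <<'E'
s=open('fit.py').read()
i=s.index("def near"); s=s[:i]+'''def masks(q,p):
    out={}
    for c in cal:
        u=proj(c,[p])[0]
        for t in range(3):
            if t: r.grab_frame(c)
            l=[d["pixels"] for d in r.regions_of(c,q)]
            l=[(np.hypot(*(np.argwhere(k).mean(0)[::-1]-u)),k) for k in l if k.any()]
            l=[a for a in l if a[0]<25]
            if l: out[c]=min(l,key=lambda a:a[0])[1].astype(float);break
    print(q,list(out));return out
'''
open('fit.py','w').write(s)
E
cat > look.py <<'E'
from fit import *
im={c:r.grab_frame(c) for c in cal}
for mo,ma,p,L,W,H,mp in[("tall_mould","mat_a",(575,300,-1.1),55,110,150,(615,221,-1.0)),("broad_mould","mat_b",(504,-308,.45),60,130,120,(565,-254,.7))]:
    M=masks(mo,(p[0],p[1],12+H/2))
    q,e=fit(M,p,L,W,12,12+H)
    A=masks(ma,(mp[0],mp[1],6))
    ig={c:cv2.dilate(hull(c,corners(*q,L,W,12,12+H)),np.ones((3,3))) for c in cal}
    m,e2=fit(A,mp,250,190,0,12,ig)
    c,s=np.cos(q[2]),np.sin(q[2]); d=L/2+H/2
    b=q[:2]+d*np.array([c,s])-m[:2]; R=np.array([[np.cos(m[2]),np.sin(m[2])],[-np.sin(m[2]),np.cos(m[2])]])
    print(mo,q.round(3),e,ma,m.round(3),e2,"landed back in mat",(R@b).round(1))
    for cc in cal:
        for P,col in((corners(*q,L,W,12,12+H),(0,255,0)),(corners(*m,250,190,0,12),(0,255,255))):
            cv2.polylines(im[cc],[cv2.convexHull(proj(cc,P).round().astype(np.int32))],True,col,1)
cv2.imwrite("pics/fit.png",cv2.resize(im["top"][130:290,160:460],None,fx=2.6,fy=2.6))
print(r.state()["time_s"])
E
python3 look.py
```

```text
tall_mould ['top', 'scene']
mat_a ['top', 'scene']
tall_mould [574.817 300.316  -1.06 ] 0.11363346752838299 mat_a [611.91  222.414  -0.998] 0.07299640339757474 landed back in mat [16.7  4.7]
broad_mould ['top', 'scene']
mat_b ['top', 'scene']
broad_mould [ 506.724 -309.182    0.621] 0.11768909112008175 mat_b [ 563.577 -257.596    0.725] 0.11883526237070496 landed back in mat [ 12.8 -10.2]
1.7
```

View pics/fit.png

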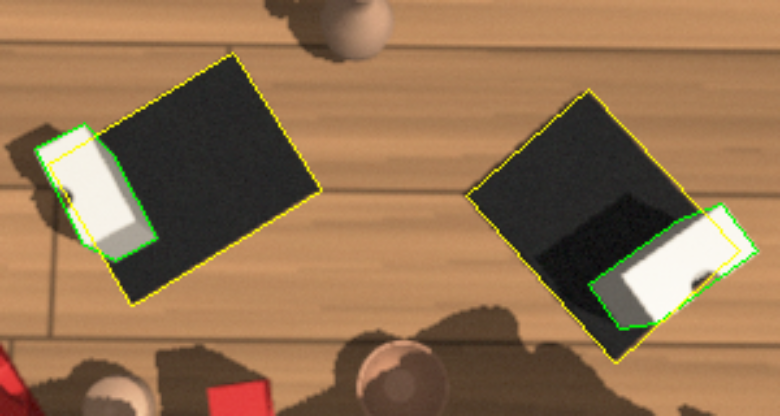

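The crop shows the outlines fitting both white moulds and both mats. The notches are on the outer sides, at crop px (67,195) and (703,280), so each mould falls inward onto its mat and should land well within the limits. I'll do the broad mould first, pushing with two open fingers on either side of its notch.

```bash
python3 -m inch '[[0.25,-0.01,0,-0.1],[0.5,-0.02,0,-0.1],[0.75,-0.03,0.1,-0.1],[0.97,-0.045,0.2,-0.1],[0.97,-0.045,0.4,-0.1]]' 75; python3 -m inch '[[0,0,0.2,0],[0,0,0.2,0],[0,0,0.2,0]]'
```

```text
time_s: 2.33
eef_pos: [449.1, -352.0, 142.9]
tcp_rot: [3.137, -0.002, 0.621]
ft_force: [-0.4, -0.9, 0.1]
finger_gap: 75.0
grasp_force: 0.0
time_s: 2.7
eef_pos: [445.6, -353.9, 94.2]
tcp_rot: [3.14, -0.001, 0.616]
ft_force: [0.4, -0.5, 0.9]
finger_gap: 75.1
grasp_force: 0.0
```

```bash
python3 -m inch '[[0.02,0,-0.08,0],[0.05,0,-0.08,0],[0.08,0,-0.08,0],[0.1,0,-0.08,0],[0.12,0,-0.08,0]]'; python3 -m inch '[[0.02,0,0,0],[0.04,0,0,0],[0.06,0,0,0],[0.08,0,0,0],[0.1,0,0,0]]'
```

```text
time_s: 3.32
eef_pos: [469.5, -335.5, 111.9]
tcp_rot: [-3.141, 0.0, 0.616]
ft_force: [-0.0, 0.0, 0.5]
finger_gap: 75.2
grasp_force: 0.0
time_s: 3.95
eef_pos: [490.1, -321.2, 112.3]
tcp_rot: [-3.142, -0.0, 0.616]
ft_force: [-0.3, -1.2, 0.4]
finger_gap: 75.1
grasp_force: 0.4
```

```bash
python3 -c "
from fit import *
cv2.imwrite('pics/b1.png',cv2.resize(r.grab_frame('scene')[90:240,140:360],None,fx=2.5,fy=2.5))"
```

```text
(no output)
```

View pics/b1.png

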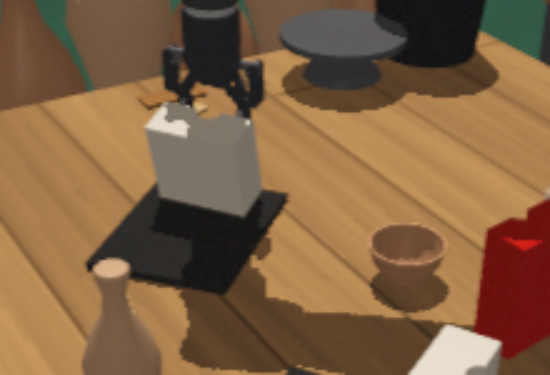

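The broad mould is leaning back evenly, heel on the mat, with both fingers on it at crop px (185,100) and (250,100). I'll continue.

```bash
python3 -m inch '[[0.02,0,0,0],[0.04,0,0,0],[0.06,0,0,0],[0.08,0,0,0],[0.1,0,0,0]]';python3 -m inch '[[0.02,0,0,0],[0.04,0,0,0],[0.06,0,0,0],[0.08,0,0,0],[0.1,0,0,0]]';python3 -m inch '[[0.02,0,0,0],[0.03,0,0,0],[0.03,0,0,0],[0.03,0,0,0],[0.03,0,0,0]]'; python3 -c "
from fit import *
cv2.imwrite('pics/b2.png',cv2.resize(r.grab_frame('scene')[90:240,140:360],None,fx=2.5,fy=2.5))"
```

```text
time_s: 4.62
eef_pos: [510.6, -306.7, 112.3]
tcp_rot: [-3.142, -0.0, 0.616]
ft_force: [-0.1, 0.2, -0.4]
finger_gap: 74.8
grasp_force: 0.0
time_s: 5.25
eef_pos: [530.9, -292.4, 112.3]
tcp_rot: [-3.142, 0.0, 0.616]
ft_force: [-0.0, 0.4, -0.4]
finger_gap: 75.2
grasp_force: 0.0
time_s: 5.88
eef_pos: [536.7, -288.4, 112.3]
tcp_rot: [3.142, 0.0, 0.616]
ft_force: [0.7, 1.0, 0.2]
finger_gap: 75.0
grasp_force: 0.0
```

View pics/b2.png

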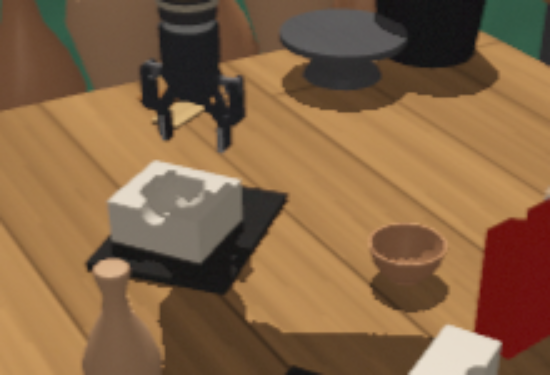

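The broad mould lies on its back, hollow up, on mat B (crop px 175,210). Now I'll raise the arm and cross over to the tall mould.

```bash
python3 -m inch '[[0,0,-0.25,0],[0,0,-0.5,0],[0,0,-0.68,0],[0,0,-0.68,0]]' 60; python3 -m inch '[[0.14,-0.19,0,0.1],[0.28,-0.38,0,0.2],[0.42,-0.57,0,0.3],[0.56,-0.76,0,0.4],[0.68,-0.95,0,0.5]]'; python3 - <<'E'
from plant import r
import numpy as np
s=r.state();p=s["eef_pos"];w=s["tcp_rot"][2]
d=np.array([539.4,363.5])-p[:2];c,n=np.cos(w),np.sin(w)
print(p,w,(d@[c,n])/250,(d@[n,-c])/250,"turn",(w+1.06)/np.pi*2)
E
```

```text
time_s: 6.42
eef_pos: [538.0, -289.0, 286.8]
tcp_rot: [3.135, -0.003, 0.616]
ft_force: [-0.4, -0.3, 0.0]
finger_gap: 59.8
grasp_force: 0.0
time_s: 7.05
eef_pos: [533.2, -39.1, 280.9]
tcp_rot: [-3.104, 0.003, -0.094]
ft_force: [0.7, -0.9, -0.2]
finger_gap: 59.7
grasp_force: 0.0
[533.21413373 -39.12011468 280.8785034 ] -0.09359914259008595 -0.12588442868975253 -1.6057436463021673 turn 0.6152298938601349
```

```bash
cat > go.py <<'E'
from plant import r
import numpy as np,sys
x,y,yaw=map(float,sys.argv[1:4])
s=r.state();p=s["eef_pos"];w=s["tcp_rot"][2]
d=np.array([x,y])-p[:2];c,n=np.cos(w),np.sin(w)
print((d@[c,n])/250,(d@[n,-c])/250,"turn",(w-yaw)/np.pi*2)
E
python3 -m inch '[[0,0,0,0],[0,0,0,0]]'; python3 go.py 539.4 363.5 -1.06
```

```text
time_s: 7.3
eef_pos: [533.6, -43.8, 281.7]
tcp_rot: [-3.106, 0.002, -0.1]
ft_force: [0.2, -0.3, 0.8]
finger_gap: 59.9
grasp_force: 0.0
-0.13989499171339354 -1.6232022912401554 turn 0.6110114899694995
```

```bash
python3 -m inch '[[-0.02,-0.16,0,0.1],[-0.04,-0.32,0,0.2],[-0.06,-0.48,0,0.3],[-0.07,-0.64,0,0.4],[-0.09,-0.8,0,0.45]]';python3 -m inch '[[0,0,0,0]]'; python3 go.py 539.4 363.5 -1.06
```

```text
time_s: 7.92
eef_pos: [450.4, -144.6, 286.6]
tcp_rot: [-2.962, 0.043, -0.418]
ft_force: [1.2, 0.2, 0.1]
finger_gap: 59.9
grasp_force: 0.0
time_s: 8.05
eef_pos: [449.9, -144.9, 287.1]
tcp_rot: [-2.962, 0.042, -0.418]
ft_force: [0.4, -1.2, -0.9]
finger_gap: 60.0
grasp_force: 0.0
-0.49872284942072054 -2.0036034639583296 turn 0.40851411074197425
```

```bash
python3 -c "
from plant import r
s=r.state();print(s['qpos'],s['joint_torque'],s['ft_force'])"
```

```text
[-0.41907121  0.05903013 -0.02644083  1.5274378   0.17926545  3.14081722] [-9.00464058e-01 -3.92309117e+01  3.43599629e+01  7.27280751e-01
  4.86320145e-01  8.00294292e-04] [ 0.38298111 -1.15548504 -0.91866775]
```

```bash
python3 -m inch '[[0,0,0,-0.1],[0,0,0,-0.2],[0,0,0,-0.3],[0,0,0,-0.3]]'; python3 -c "
from plant import r
s=r.state();print(s['qpos'])"
```

```text
time_s: 8.55
eef_pos: [451.4, -142.9, 286.8]
tcp_rot: [-2.962, -0.043, 0.049]
ft_force: [-0.2, 0.5, 0.1]
finger_gap: 60.0
grasp_force: 0.0
[-0.41414276  0.06075463 -0.02526719  1.52697992  0.17967653  2.67115374]
```

```bash
cat > go.py <<'E'
from plant import r
import numpy as np,sys
from scipy.spatial.transform import Rotation as T
P=np.array(list(map(float,sys.argv[1:4])));yaw=float(sys.argv[4])
s=r.state();R=T.from_euler("xyz",s["tcp_rot"])
x=R.apply([1,0,0]);w=np.arctan2(x[1],x[0])
print("shift",(R.inv().apply(P-s["eef_pos"])/250).round(3),"turn",(w-yaw)/np.pi*2,"q6",s["qpos"][5],"tool z",R.apply([0,0,1]).round(3))
print("tool of push dir 25mm:",(R.inv().apply([.489*25,-.872*25,0])/250).round(4),"up 25:",(R.inv().apply([0,0,25])/250).round(4))
E
python3 go.py 500 100 290 2.08
```

```text
shift [ 0.242 -0.946  0.169] turn -1.293232570031147 q6 2.6711537379649344 tool z [ 0.034  0.18  -0.983]
tool of push dir 25mm: [ 0.0446  0.0884 -0.0141] up 25: [ 0.0043 -0.0178 -0.0983]
```

```bash
python3 -m inch '[[0.04,-0.16,0.03,-0.11],[0.09,-0.35,0.06,-0.22],[0.14,-0.55,0.1,-0.33],[0.19,-0.75,0.13,-0.44],[0.24,-0.94,0.17,-0.55]]'; python3 -m inch '[[0,0,0,-0.11],[0,0,0,-0.22],[0,0,0,-0.33],[0,0,0,-0.44],[0,0,0,-0.55]]';python3 -m inch '[[0,0,0,-0.11],[0,0,0,-0.18],[0,0,0,-0.18]]'; python3 go.py 539.4 363.5 280 2.08
```

```text
time_s: 9.18
eef_pos: [499.3, 100.7, 290.0]
tcp_rot: [-3.059, -0.165, 0.914]
ft_force: [-0.0, -0.3, -0.6]
finger_gap: 60.1
grasp_force: 0.0
time_s: 9.8
eef_pos: [499.1, 98.9, 289.7]
tcp_rot: [3.069, -0.17, 1.791]
ft_force: [-0.5, -0.5, -0.4]
finger_gap: 59.9
grasp_force: 0.0
time_s: 10.18
eef_pos: [499.1, 98.9, 289.7]
tcp_rot: [3.025, -0.144, 2.07]
ft_force: [-0.4, 0.1, -0.8]
finger_gap: 59.9
grasp_force: 0.0
shift [0.838 0.625 0.234] turn -0.006609504306750366 q6 1.1819308563275273 tool z [ 0.034  0.18  -0.983]
tool of push dir 25mm: [-0.0989  0.0029 -0.0141] up 25: [ 0.0143  0.0115 -0.0983]
```

```bash
python3 -m inch '[[0.17,0.125,0.045,0],[0.34,0.25,0.09,0],[0.51,0.375,0.14,0],[0.68,0.5,0.19,0],[0.84,0.625,0.235,0]]' 60; python3 -m inch '[[0,0,0,0]]'; python3 go.py 539.4 363.5 143 2.08
```

```text
time_s: 10.8
eef_pos: [538.1, 366.0, 279.9]
tcp_rot: [3.025, -0.143, 2.069]
ft_force: [1.0, -0.4, 1.1]
finger_gap: 60.0
grasp_force: 0.0
time_s: 10.92
eef_pos: [537.8, 367.3, 278.3]
tcp_rot: [3.027, -0.144, 2.073]
ft_force: [-0.7, -0.7, 0.4]
finger_gap: 59.6
grasp_force: 0.0
shift [-0.094 -0.063  0.529] turn -0.004453211969598128 q6 1.6241374298068985 tool z [ 0.032  0.18  -0.983]
tool of push dir 25mm: [-0.0989  0.0025 -0.0141] up 25: [ 0.0143  0.0113 -0.0983]
```

```bash
python3 -m inch '[[-0.025,-0.015,0.13,0],[-0.05,-0.03,0.26,0],[-0.075,-0.045,0.4,0],[-0.095,-0.063,0.53,0],[-0.095,-0.063,0.53,0]]'; python3 go.py 561.4 324.3 143 2.08;  python3 -c "
from fit import *
a=r.grab_frame('scene')[160:330,220:440];b=r.grab_frame('top')[120:290,100:320]
cv2.imwrite('pics/t1.png',cv2.resize(np.hstack([a,b]),None,fx=1.8,fy=1.8))"
```

```text
time_s: 11.55
eef_pos: [538.5, 358.3, 141.8]
tcp_rot: [3.031, -0.143, 2.069]
ft_force: [-0.2, 0.5, -0.4]
finger_gap: 59.4
grasp_force: 0.0
shift [-0.161  0.019 -0.026] turn -0.0069290713398526636 q6 1.614694389703423 tool z [ 0.03   0.177 -0.984]
tool of push dir 25mm: [-0.0989  0.0028 -0.014 ] up 25: [ 0.0143  0.011  -0.0984]
```

View pics/t1.png

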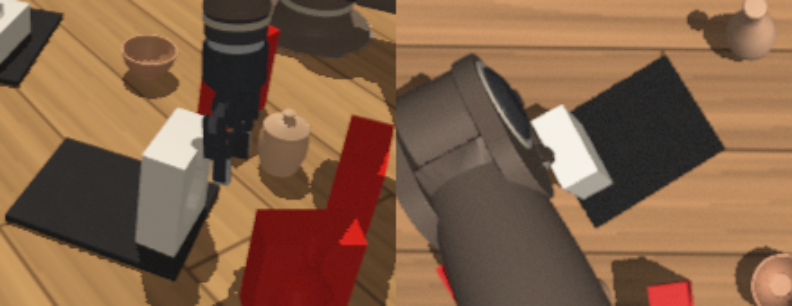

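The fingers (left half, px 220,150) stand just in front of the tall mould's hollow face and clear of the red blocks. I'll push slowly.

```bash
python3 -m inch '[[-0.02,0.02,-0.003,0],[-0.04,0.02,-0.006,0],[-0.06,0.02,-0.009,0],[-0.08,0.02,-0.012,0],[-0.1,0.02,-0.014,0]]'; for i in 1 2 ; do :; done; python3 -m inch '[[-0.02,0,-0.003,0],[-0.04,0,-0.006,0],[-0.06,0,-0.009,0],[-0.08,0,-0.012,0],[-0.1,0,-0.014,0]]'; python3 -c "
from fit import *
a=r.grab_frame('scene')[160:330,220:440]
cv2.imwrite('pics/t2.png',cv2.resize(a,None,fx=2,fy=2))"
```

```text
time_s: 12.28
eef_pos: [556.4, 339.6, 145.2]
tcp_rot: [3.025, -0.143, 2.073]
ft_force: [0.0, 0.5, 0.3]
finger_gap: 60.2
grasp_force: 0.0
time_s: 12.9
eef_pos: [568.1, 317.3, 145.0]
tcp_rot: [3.025, -0.143, 2.073]
ft_force: [-0.5, 0.7, 0.6]
finger_gap: 59.8
grasp_force: 0.4
```

View pics/t2.png

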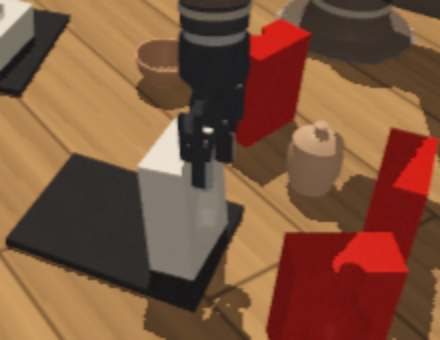

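The mould is starting to lean back with its base still in place (crop px 180,270), so I'll carry on.

```bash
python3 -m inch '[[-0.02,0,-0.003,0],[-0.04,0,-0.006,0],[-0.06,0,-0.009,0],[-0.08,0,-0.012,0],[-0.1,0,-0.014,0]]'; python3 -m inch '[[-0.02,0,-0.003,0],[-0.04,0,-0.006,0],[-0.06,0,-0.009,0],[-0.08,0,-0.012,0],[-0.1,0,-0.014,0]]'; python3 -m inch '[[0,0,0,0],[0,0,0,0],[0,0,-0.15,0],[0,0,-0.3,0],[0,0,-0.45,0]]'; cat > chk.py <<'E'
from fit import *
im={c:r.grab_frame(c) for c in cal}
for mo,p,L,W,H,m in[("tall_mould",(625,213,-1.06),55,110,150,(611.9,222.4,-.998)),("broad_mould",(580,-258,.62),60,130,120,(563.6,-257.6,.725))]:
    M=masks(mo,(p[0],p[1],12+L/2))
    q,e=fit(M,p,H,W,12,12+L)
    R=np.array([[np.cos(m[2]),np.sin(m[2])],[-np.sin(m[2]),np.cos(m[2])]])
    print(mo,q.round(3),e,"in mat",(R@(q[:2]-m[:2])).round(1))
for n in("vase","bowl","jar"):
    print(n,[np.round(d["position"]).tolist() for d in r.tip_of("scene",n)[:1]+r.tip_of("top",n)[:1]])
cv2.imwrite("pics/end.png",np.vstack([im["scene"][90:360],im["top"][90:330]]))
s=r.state();print(s["time_s"],s["ft_force"])
E
python3 chk.py
```

```text
time_s: 13.58
eef_pos: [579.9, 294.9, 144.8]
tcp_rot: [3.025, -0.143, 2.073]
ft_force: [0.0, -0.9, -0.6]
finger_gap: 60.2
grasp_force: 0.0
time_s: 14.2
eef_pos: [591.8, 272.7, 144.8]
tcp_rot: [3.025, -0.143, 2.073]
ft_force: [-0.8, -0.5, 0.5]
finger_gap: 60.1
grasp_force: 0.0
time_s: 14.82
eef_pos: [587.5, 252.7, 256.5]
tcp_rot: [3.025, -0.143, 2.073]
ft_force: [1.4, 0.2, 0.7]
finger_gap: 60.0
grasp_force: 0.0
tall_mould ['top', 'scene']
tall_mould [625.553 209.524  -1.058] 0.7071560075777426 in mat [18.2  4.5]
broad_mould ['top', 'scene']
broad_mould [ 583.735 -255.445    0.617] 0.09983032696227989 in mat [ 16.5 -11.7]
vase [[779.0, 27.0, 0.0], [779.0, 24.0, -2.0]]
bowl [[376.0, -23.0, -4.0], [380.0, -25.0, 4.0]]
jar [[352.0, 283.0, -1.0]]
15.425 [-0.89000164  0.09210223 -0.24394909]
```

View pics/end.png

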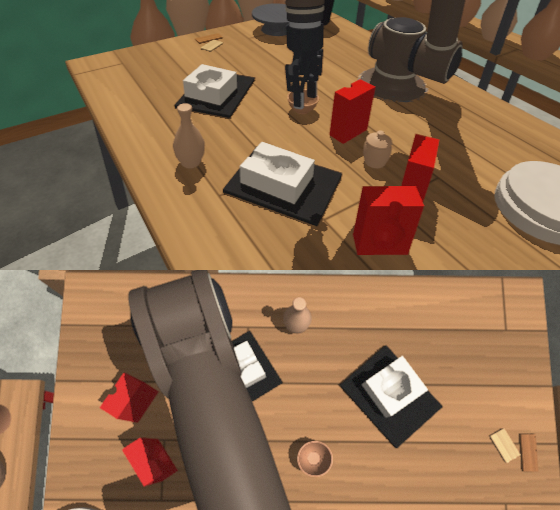

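Both moulds lie flat on their own mats with the hollows up, at px (277,170) and (210,83) in the upper half. Both are within the position limits, the pottery hasn't moved, and the arm is clear. The tall mould's fit error is high only because the arm hides part of it in the top view.

```bash
python3 -c "
from plant import r
print(r.job_done())"
```

```text
the job is handed in; nothing more can be done
None
```

I pushed both mould halves over backwards and handed the job in at about 15.4 s; both lie flat on their own mats, hollow side up, within the position limits by my camera measurements, and the pottery is undisturbed (the hand-in gave no verdict).

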